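# Return the 200 g weight to its case with the weight tongs

### The arm

A 6-joint arm with a two-finger parallel gripper is mounted at the origin on the work surface. World frame = base frame: x ahead of the robot, y to its left, z up, the work surface at z = 0. Lengths are in m, angles in rad, forces in N, time in s.
With the tool pointing down it reaches from about 0.35 to 0.95 m from the base axis. Payload 17.4 kg.
Tool frame: the origin (TCP) lies midway between the tips of the shut fingers; the grasp point (between the pads) lies grasp_offset behind it (grasp_offset is the distance from the TCP to the grasp point, in m); z points along the fingers, y is the line along which they close (so a half turn about z gives the same grasp; the last joint's range is limited). The gripper opens to 93 mm and grips with 3 to 60 N. Pads are 15 mm wide; open, the fingers measure 128 mm over their backs; the gripper's body (75 mm by 188 mm) begins 65 mm behind the grasp point.
Start: joints at [1.151, 0.116, 1.442, -0, 1.584, -0.038], TCP at [0.252, 0.626, 0.219] pointing down, gripper open.
Joint ranges: [-2.83, 2.83], [-0.83, 2.19], [0.07, 2.5], [-1.14, 4.28], [0.01, 3], [-2.97, 2.97]. Speed limits (rad/s): [1.89, 1.89, 2.22, 3.14, 3.14, 3.14].

### API

Orientations are given as a rotation vector (axis times angle).
In Python, from station import * gives the robot as it stands.
- The arm moves only by the tool drive_tool, never from a script. Its argument "targets" is one flat list of numbers, 7 for each row, row after row: the turn, a rotation vector about the world's x, y, z as a fraction of full scale, then the shift along the world's x, y, z as a fraction of full scale, then the opening, from 0 (shut) to 1 (fully open). In form: [wx, wy, wz, x, y, z, jaw, wx, wy, wz, x, y, z, jaw, ...]. A call has exactly 10 rows; each row is the pose to reach, as a shift and turn from the pose commanded when the call began, turning the shorter way round; what a row does not reach only later rows make up. Full scale, the value 1, is 0.5 m for a shift and 180 degrees for a turn. A row lasts 1/12 s, in which the tool goes at most 41.7 mm and 7.16 degrees, less where a joint would pass 70% of its speed; a pose out of reach is approached as far as the arm can. A call with a number of a shift or a turn outside -1 to 1 is refused whole. A call with a gripper value outside its range is refused whole. The fingers move at their own pace and stop on an object; the grip force is fixed at half the most. Time passes only in rows, so rows that repeat a pose let the fingers close, or fill a call up. It gives the time, the measured TCP pose, the force, the opening and the grip force at its end, in the units of the state.
- sense(): the state, without advancing time (a new reading comes with each control period).
- get_image(name): name is "side" or "top"; returns a dict with "image" (480x640x3 uint8, red, green, blue), "fovy" (degrees; the focal length in pixels is half the picture's height over the tangent of half this angle, whatever the lens; pixels are square), "cx", "cy" (the principal point, pixels), "rvec" (rotation vector, rad) and "tvec" (3), from world to camera coordinates, as OpenCV has them. Camera axes: x right, y down, z forward; pixel columns grow to the right and rows downward; lengths in m; the calibration is good to about 2 mm. A picture is of the moment at which its call begins. There is no depth.
- close_job(): hands the job in; it is judged then, once.
Trained networks look in a picture, given as the dict that the camera call returned (one of the last four; its "shot" number tells which), for a name from the list of things; names that differ only in an ending like _2 or _b are one class to them, and where a whole thing is asked for, a point or a joint stands for the part that bears it (a point fixed in the world has none). Each returns a list of dicts, best first, with "score" (0 to 1); they miss things now and then, are a little off and sometimes report something else, mostly with a low value. They report only what shows in the picture. A call takes as long as a camera call. They do not tell look-alikes from the thing itself.
- silhouettes(picture, name): "pixels" (480x640 bool, what is visible of it).
- place_of(picture, name): "position" ([x, y, z] in m, in world coordinates, good to about 4 mm: a listed point, or the origin of a listed thing).
The state is a dict: "clock": time; "qpos": joint angles; "qvel": joint speeds; "tau": joint torques, N m; "eef_pos": TCP position; "tool_rot": TCP orientation; "ft_force": force on the tool from outside, world axes, zero at the start; "wrist_torque": the same for the moment, N m; "opening": finger opening in m; "finger_force": force on a finger pad.
Only numpy, scipy, OpenCV 4.12 (cv2) and the standard library are available. Lean on these libraries where they do the work, as an engineer would, in place of code of your own. Each camera call takes 0.05 s, during which the arm holds its last target. There are 200 camera calls.

### The job

The balance check is finished: take the spring tongs from their holder, pick the 200 g weight off the balance pan with them and press it upright into the empty well of the weight case, past the well's spring clip, until it sits fully home and you have felt the floor of the well under it: bear down with about 18 N, never much harder. Let go of it there and stand the tongs back in their holder, tips down. Touch the weight only with the tongs, do not lean on the balance, and leave the other weights, the dish and the jar where they are.

Things in the scene. Friction and masses are not known exactly. Their poses are not given: they have to be found in the camera images.
- weight: the 200 g weight, plain steel, 53 mm tall, standing upright on the balance pan: a round body 28 mm in diameter and 31 mm high (edges bevelled 1.5 mm), above it a neck 16 mm in diameter and 12 mm high (31 to 43 mm above the foot), then a knob 24 mm in diameter and 10 mm high. Origin: centre of its underside; z: up its axis
- tongs: spring tongs of steel strip, 93 mm long, 76 g, standing tips down in the holder. Origin: midway between the two tips at their lowest edge; z: up to the bow; y: the line along which the arms close. Each arm hinges on the bow, 87 mm above the tips, and is sprung open; each carries a black grip plate 15 mm wide. Free, the arms measure 64 mm (y) over their outsides at the tips
- tongs_grip (a point): point midway between the tongs' two black grip plates, 62 mm above the tips (plates 46 to 78 mm), to be pinched along y; axes as tongs. Over the plates: 33 mm free, 29 to 31 mm held with the tips open, 24 mm when the tips hold the weight's neck; the tips move 3 times as far. Springs push back 5 N a plate at 29 mm, 14 N at 24 mm; a pinch of 30 to 40 N carries the weight well
- tongs_tip (a point): point midway between the tips, at half their height, 3 mm above the tongs' origin. The tips are V-shaped rubber pads 6 mm high and 16 mm wide that close round the weight's neck when this point is 34 to 40 mm above the weight's foot; free they stand 46 mm apart at the middle of the V, 38 mm at its ends. Pressed down with over some 10 N they slide down the neck to the shoulder; ease off before opening them
- tongs_l (a joint): how far one tongs arm is squeezed (the other moves alike): 0 free, 0.17 when the tips hold the 16 mm neck, about 0.24 when the empty tips meet
- well_pad: grey felt disc, 29 mm across, 2 mm thick, on the floor of the empty well for the 200 g weight, the middle one of three. Origin: centre of its underside; axes as case. The well is 29.4 mm wide; its mouth, bevelled 1.2 mm, is 22 mm above the felt. In its wall on the +x side a bent steel spring clip stands 2.5 mm into the well, 4 to 18 mm below the mouth; pushing the weight past it takes a few N, it will not fall home
- case: the wooden weight case, fixed, a block 84 x 164 x 36 mm with three wells in a row along y, its lid (20 mm high) folded open flat on the bench on the +x side. Origin: centre of the block's underside; z up
- pan (a point): centre of the top of the round balance pan, 116 mm in diameter, 75 mm above the bench
- balance: the electronic balance, fixed, 225 (x) x 165 (y) mm, its housing 63 mm high, display on the -x side. Origin: centre of its underside; z up
- pocket (a point): centre of the floor of the tongs holder's pocket, 6 mm above the bench; x and y as holder
- holder: white plastic tongs holder, fixed: an open upright pocket 20 (x) by 66 (y) mm inside, 40 mm deep, rim at 46 mm with flared lips along the two long sides reaching 52 mm, on a foot 60 x 100 mm. Origin: centre of its underside
- weight500: the 500 g weight, 65 mm tall, 38 mm in diameter, in the well at y = +47 mm of the case, top 77 mm above the bench; leave it. Origin: centre of its underside
- weight100: the 100 g weight, 43 mm tall, 22 mm in diameter, in the well at y = -42 mm of the case, top 55 mm above the bench; leave it. Origin: centre of its underside
- dish: lidded aluminium moisture dish, 59 mm in diameter, 25 mm high, loose; leave it. Origin: centre of its underside
- jar: brown glass sample jar with white cap, 54 mm in diameter, 75 mm high, loose; leave it. Origin: centre of its underside
Not all that is in view belongs to the job. Of the things that look like the tongs, the largest one is meant. Leave any purple look-alike of the holder alone.

How it is judged:
On the way, in this order (a step that is already met when the one before it is completed fails the run):
1. the 200 g weight is lifted clear of the pan in the tongs (z of weight in the frame of pan above 0.02 m and contact force between tongs and weight above 0.5 N), for 0.2 s.
2. the 200 g weight sits fully home in the empty well and is borne down on with at least 12 N (z of weight in the frame of well_pad below 0.004 m and horizontal distance between weight and well_pad below 0.003 m and contact force between weight and well_pad above 12 N), for 0.2 s.
At the end, for the whole second after the job is handed in: the 200 g weight in the middle well, free of the tongs, at rest: underside within 2 mm of the felt's top, 3 mm of its centre, upright within 0.06 rad; the tongs at rest in the pocket, tips down, within 8 mm of its floor, 15 mm of its centre, upright within 0.15 rad (z of weight in the frame of well_pad below 0.004 m and horizontal distance between weight and well_pad below 0.003 m and angle between weight's own z axis and vertical below 0.06 rad and linear speed of each of weight, tongs below 0.02 m/s and contact force between tongs and weight below 0.05 N and horizontal distance between tongs and pocket below 0.015 m and z of tongs in the frame of pocket below 0.008 m and angle between tongs's own z axis and vertical below 0.15 rad); the robot touches nothing.
It fails at once if the robot itself touches the 200 g weight (contact force between any of the fingers, the arm and weight above 0.2 N).
It fails at once if the weight is pressed on the well floor with more than 21 N, or jammed against the case with more than 36 N in all (contact force between weight and well_pad above 21 N or contact force between weight and case above 36 N).
It fails at once if the balance is loaded with more than 15 N (contact force between balance and anything else above 15 N).
It fails at once if another weight is moved by more than 8 mm (distance of any of weight500, weight100 from where it was at the start of the episode above 0.008 m).
It fails at once if the dish or the jar is moved by more than 10 mm (distance of any of dish, jar from where it was at the start of the episode above 0.01 m).
It also fails if it takes over 70 s, if anything falls off the work surface, if the arm or the gripper's body presses on something with over 40 N, if the wrist force passes 120 N, or if a joint passes its speed limit or range.

## Working session

There is one attempt and no reset: what is moved stays moved. The work goes in short steps, Python scripts to look and compute and a tool call to move; the robot and the scene stay as the last step left them, time stands still between calls to the robot, and variables do not carry over. Pictures are saved under pics/ and viewed, at most 10 in all, crops included, and the job is handed in when it is done.

Besides the shell and the picture viewer there is one more tool, called after ">>>" in YAML: its name, and indented under it one key for each argument. drive_tool: Moves the arm, as the interface text tells. Shift numbers are shares of 0.5 m and turn numbers shares of 180 degrees, none past 1 either way. Its arguments: {"type":"object","properties":{"targets":{"type":"array"}},"required":["targets"]}

```bash
ls; mkdir -p pics
cat > h.py <<'E'
from station import *
import numpy as np, cv2
E
python3 - <<'E'
from h import *
for n in ("side","top"):
    p=get_image(n); cv2.imwrite(f"pics/{n}0.png",p["image"][:,:,::-1])
    print(n,p["fovy"],p["cx"],p["cy"],np.round(p["rvec"],3),np.round(p["tvec"],3))
    for k in ("weight","tongs","tongs_grip","tongs_tip","well_pad","case","pan","balance","pocket","holder","weight500","weight100","dish","jar"):
        try: print(k,[(np.round(d["position"],3).tolist(),round(d["score"],2)) for d in place_of(p,k)[:4]])
        except Exception as e: print(k,e)
s=sense(); print({k:np.round(v,3) for k,v in s.items()})
import station; print([x for x in dir(station) if not x.startswith('_')])
E
```

```text
pics
side 57.482128848037256 323.2839990508162 242.0167135857418 [ 0.773 -2.366  1.368] [0.473 0.251 0.416]
weight [([0.594, -0.213, 0.078], 0.96), ([0.545, 0.306, 0.01], 0.85), ([0.552, 0.216, 0.013], 0.61)]
tongs [([0.477, 0.115, 0.003], 0.78), ([0.48, -0.073, -0.0], 0.68)]
tongs_grip [([0.435, 0.019, 0.065], 0.81), ([0.483, 0.114, 0.044], 0.77), ([0.476, -0.071, 0.042], 0.61), ([0.59, -0.21, 0.078], 0.25)]
tongs_tip [([0.472, 0.115, -0.001], 0.96), ([0.477, -0.074, 0.002], 0.73), ([0.548, -0.226, -0.001], 0.64)]
well_pad [([0.547, 0.256, 0.011], 0.56)]
case [([0.553, 0.254, -0.0], 0.71)]
pan [([0.582, -0.221, 0.071], 0.84), ([0.555, 0.217, 0.015], 0.42)]
balance [([0.547, -0.226, -0.003], 0.96)]
pocket [([0.442, 0.02, 0.006], 0.82), ([0.358, 0.146, 0.009], 0.81)]
holder [([0.44, 0.022, 0.001], 0.83), ([0.355, 0.144, -0.001], 0.7)]
weight500 [([0.594, -0.213, 0.078], 0.96), ([0.545, 0.306, 0.01], 0.85), ([0.552, 0.216, 0.013], 0.61)]
weight100 [([0.594, -0.213, 0.078], 0.96), ([0.545, 0.306, 0.01], 0.85), ([0.552, 0.216, 0.013], 0.61)]
dish [([0.68, -0.007, -0.002], 0.92)]
jar [([0
[... 1163 characters left out ...]
1), ([0.558, 0.213, 0.013], 0.49)]
dish [([0.683, -0.004, -0.0], 0.96)]
jar [([0.818, -0.001, 0.004], 0.66)]
{'clock': np.float64(1.5), 'qpos': array([ 1.151,  0.116,  1.442, -0.   ,  1.584, -0.038]), 'qvel': array([-0.001,  0.001,  0.001, -0.001, -0.001,  0.   ]), 'tau': array([ 0.0000e+00, -7.2101e+01, -6.2275e+01,  7.8000e-02,  1.8000e-02,
       -0.0000e+00]), 'eef_pos': array([0.252, 0.626, 0.219]), 'tool_rot': array([0.596, 3.085, 0.   ]), 'ft_force': array([-0.768, -0.545, -0.257]), 'wrist_torque': array([ 0.011, -0.001, -0.009]), 'finger_force': np.float64(0.0), 'opening': np.float64(0.093)}
['MotionError', 'close_job', 'get_image', 'grasp_offset', 'place_of', 'sense', 'silhouettes']
```

View pics/side0.png

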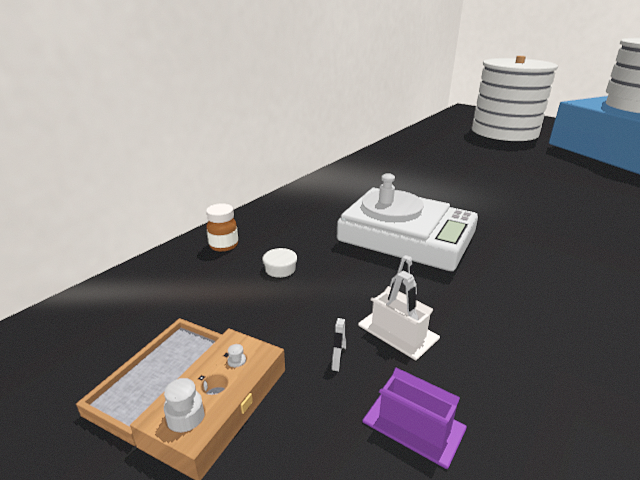

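View pics/top0.png

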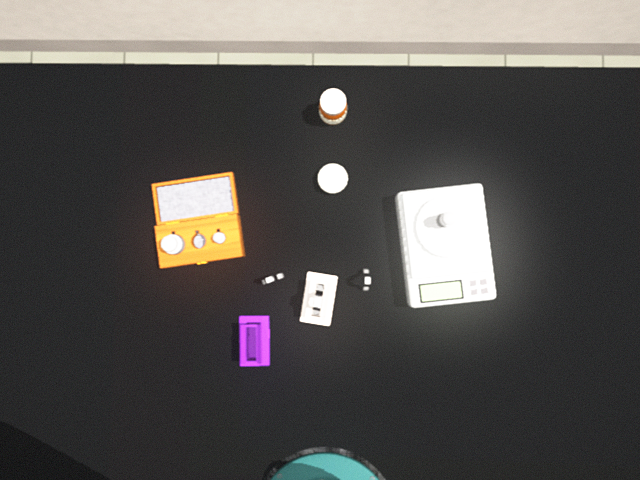

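The side view shows the tongs standing in the white holder at about (405,285), the weight on the pan at (387,190), and the empty middle well at (214,383). The top view agrees: holder (319,299), well (198,240), weight (443,220). Two smaller look-alike tongs and the purple holder are to be ignored. Next I fit poses and yaws to the silhouettes.

```bash
cat >> h.py <<'E'
from scipy.optimize import minimize
def proj(p,X):
    f=240/np.tan(np.radians(p["fovy"]/2)); K=np.array([[f,0,p["cx"]],[0,f,p["cy"]],[0,0,1.]])
    return cv2.projectPoints(np.asarray(X,float),np.array(p["rvec"],float),np.array(p["tvec"],float),K,None)[0][:,0]
def box(x0,x1,y0,y1,z0,z1): return np.array([(x,y,z) for x in(x0,x1) for y in(y0,y1) for z in(z0,z1)])
def cyl(r,z0,z1):
    a=np.linspace(0,2*np.pi,32); return np.vstack([np.c_[r*np.cos(a),r*np.sin(a),0*a+z] for z in(z0,z1)])
def place(P,x,y,th,z=0):
    c,s=np.cos(th),np.sin(th); return P@np.array([[c,s,0],[-s,c,0],[0,0,1]])+[x,y,z]
def render(p,parts,x,y,th,z=0):
    m=np.zeros((480*4,640*4),np.uint8)
    for P in parts:
        h=cv2.convexHull(((proj(p,place(P,x,y,th,z))+.5)*4).astype(np.float32))
        cv2.fillConvexPoly(m,np.round(h).astype(np.int32),1)
    return cv2.resize(m.astype(np.float32),(640,480),interpolation=cv2.INTER_AREA)
def fit(views,parts,x,y,th,z=0,yaw=True):
    def c(v):
        t=v[2]*10 if yaw else th
        return sum(np.abs(render(p,parts,v[0],v[1],t,z)-m).sum()/m.sum() for p,m in views)
    r=minimize(c,[x,y,th/10],method="Nelder-Mead",options=dict(initial_simplex=[[x,y,th/10],[x+.008,y,th/10],[x,y+.008,th/10],[x,y,th/10+.015]],xatol=1e-5,fatol=1e-5))
    return r.x[0],r.x[1],r.x[2]*10,r.fun
def sil(p,name,X):
    u=proj(p,[X])[0]; best=None
    for d in silhouettes(p,name):
        m=d["pixels"]
        if m.sum()<10: continue
        q=np.argwhere(m).mean(0)[::-1]; e=np.hypot(*(q-u))
        if best is None or e<best[0]: best=(e,m,d["score"])
    return best
WT=[cyl(.014,.0015,.0295),cyl(.0125,0,.031),cyl(.008,.031,.043),cyl(.012,.043,.053)]
HO=[box(-.03,.03,-.05,.05,0,.003),box(-.012,.012,-.035,.035,0,.046),box(-.015,.015,-.035,.035,.05,.052)]
BA=[box(-.1125,.1125,-.0825,.0825,0,.063)]
CA=[box(-.042,.042,-.082,.082,0,.036)]
E
python3 - <<'E'
from h import *
print("go",grasp_offset)
P=[get_image("side"),get_image("top")]; print(P[0].keys())
for n,parts,X,th,z,yaw in (("weight",WT,[.593,-.212,.1],0,.075,False),("holder",HO,[.44,.02,.02],0,0,True),("balance",BA,[.548,-.222,.03],0,0,True)):
    v=[]
    for p in P:
        e,m,s=sil(p,n,X); print(n,"pix",m.sum(),"err",round(e,1),round(s,2)); v.append((p,m.astype(np.float32)))
    for th0 in (-.15,.15): print(n,np.round(fit(v,parts,X[0],X[1],th0,z,yaw),4))
    for w in v: print("  single",np.round(fit([w],parts,X[0],X[1],-.1,z,yaw),4))
for n,X in (("weight500",[.543,.305,.06]),("weight100",[.555,.215,.05]),("case",[.57,.258,.02]),("well_pad",[.55,.258,.014])):
    for p,c in zip(P,"st"):
        e,m,s=sil(p,n,X); m=m.astype(np.uint8); print(n,c,m.sum(),round(e,1),round(s,2),"rect",cv2.minAreaRect(np.argwhere(m)[:,::-1].astype(np.float32)))
        np.save(f"{n}_{c}.npy",m)
im=P[0]["image"][310:480,60:320]; a=cv2.resize(im,None,fx=2,fy=2,interpolation=2)
im=P[1]["image"][160:280,140:260]; b=cv2.resize(im,None,fx=2.8,fy=2.8,interpolation=2)
im=P[1]["image"][260:340,280:360]; d=cv2.resize(im,None,fx=3,fy=3,interpolation=2)
im=P[0]["image"][245:365,340:460]; e=cv2.resize(im,None,fx=2,fy=2,interpolation=2)
o=np.zeros((600,790,3),np.uint8); o[:340,:520]=a; o[:240,530:770]=d; o[342:582,530:770]=e; o[342:342+250,:336]=b[60:310]
cv2.imwrite("pics/crop1.png",o[:,:,::-1])
E
```

```text
go 0.0188
dict_keys(['image', 'fovy', 'cx', 'cy', 'rvec', 'tvec', 'shot'])
weight pix 434 err 0.7 0.61
weight pix 256 err 0.2 0.71
weight [ 0.5927 -0.2122 -0.0735  0.1831]
weight [ 0.5927 -0.2121  0.143   0.1801]
  single [ 0.5915 -0.2099 -0.0182  0.0939]
  single [ 0.593  -0.212  -0.0905  0.0728]
holder pix 2865 err 5.6 0.79
holder pix 1372 err 0.5 0.84
holder [ 4.5200e-01 -1.0000e-04 -1.8600e-01  1.5672e+00]
holder [0.4382 0.0208 1.4242 0.3669]
  single [ 0.4504 -0.0022 -0.1234  0.6022]
  single [0.4383 0.0208 1.4234 0.1906]
balance pix 7374 err 2.6 0.92
balance pix 10181 err 2.3 0.81
balance [ 0.549  -0.2251  0.1391  0.291 ]
balance [ 0.5484 -0.2247  0.1296  0.2941]
  single [ 0.5529 -0.2393  0.1492  0.1762]
  single [ 0.5481 -0.2217  0.1444  0.0766]
weight500 s 1702 8.5 0.65 rect ((182.62350463867188, 404.8058776855469), (52.82257080078125, 38.17976379394531), 77.47119140625)
weight500 t 375 1.5 0.74 rect ((171.0, 243.5), (19.0, 22.0), 90.0)
weight100 s 385 6.9 0.76 rect ((236.0, 356.0), (24.0, 18.0), 90.0)
weight100 t 104 0.3 0.44 rect ((218.5, 238.0), (10.0, 11.0), 90.0)
case s 17059 21.2 0.95 rect ((183.09005737304688, 383.4481506347656), (145.70297241210938, 174.51292419433594), 37.2164421081543)
case t 6546 12.0 0.93 rect ((196.3499755859375, 220.4499969482422), (85.55992889404297, 85.98419189453125), 81.8698959350586)Traceback (most recent call last):
  File "<stdin>", line 12, in <module>
TypeError: cannot unpack non-iterable NoneType object
```

Run:
```python
from h import *
P=[get_image("side"),get_image("top")]
ms=[np.load(f"case_{c}.npy").astype(np.float32) for c in "st"]
for i in (0,1):   # fill weights/wells holes
    cs,_=cv2.findContours(ms[i].astype(np.uint8),0,2); m=np.zeros((480,640),np.uint8); cv2.drawContours(m,cs,-1,1,-1); ms[i]=m.astype(np.float32)
W=[place(cyl(.019,.036,.05),0,.047,0),place(cyl(.014,.067,.077),0,.047,0),place(cyl(.0095,.047,.055),0,-.042,0)]
for L in (.078,.084,.088):
    parts=CA+[box(.042,.042+L,-.082,.082,0,.02)]+W[:2]
    for nm,v in (("both",list(zip(P,ms))),("side",[(P[0],ms[0])]),("top",[(P[1],ms[1])])):
        print(L,nm,np.round(fit(v,parts,.55,.258,.12),4))
# well mouth: dark ring on top view & weights fits
for n,parts,X in (("weight500",[cyl(.019,.036,.05),cyl(.015,.065,.077)],[.543,.305]),("weight100",[cyl(.011,.036,.0375),cyl(.0095,.047,.055)],[.555,.215])):
    for p,c in zip(P,"st"):
        print(n,c,np.round(fit([(p,np.load(f"{n}_{c}.npy").astype(np.float32))],parts,X[0],X[1],0,0,False),4))
im=P[0]["image"][310:480,60:320]; a=cv2.resize(im,None,fx=2,fy=2,interpolation=2)
im=P[1]["image"][195:275,145:253]; b=cv2.resize(im,None,fx=3,fy=3,interpolation=2)
im=P[1]["image"][260:340,280:360]; d=cv2.resize(im,None,fx=3,fy=3,interpolation=2)
im=P[0]["image"][245:365,340:460]; e=cv2.resize(im,None,fx=2,fy=2,interpolation=2)
o=np.zeros((600,790,3),np.uint8); o[:340,:520]=a; o[:240,530:770]=d; o[342:582,530:770]=e; o[342:582,:324]=b
cv2.imwrite("pics/crop1.png",o[:,:,::-1])
```

```text
0.078 both [0.5517 0.2595 0.1673 0.0983]
0.078 side [0.5496 0.2594 0.1625 0.0435]
0.078 top [0.5535 0.2598 0.1702 0.0484]
0.084 both [0.5499 0.2594 0.1657 0.0426]
0.084 side [0.5493 0.2591 0.1627 0.0173]
0.084 top [0.5505 0.2594 0.1739 0.0238]
0.088 both [0.5484 0.2589 0.1712 0.0448]
0.088 side [0.5485 0.2591 0.1629 0.0107]
0.088 top [0.5488 0.259  0.1742 0.032 ]
weight500 s [0.539  0.3067 0.0048 0.0679]
weight500 t [0.542  0.306  0.0044 0.0683]
weight100 s [ 0.553   0.22   -0.0043  0.0568]
weight100 t [0.5552 0.2166 0.031  0.1112]
```

View pics/crop1.png

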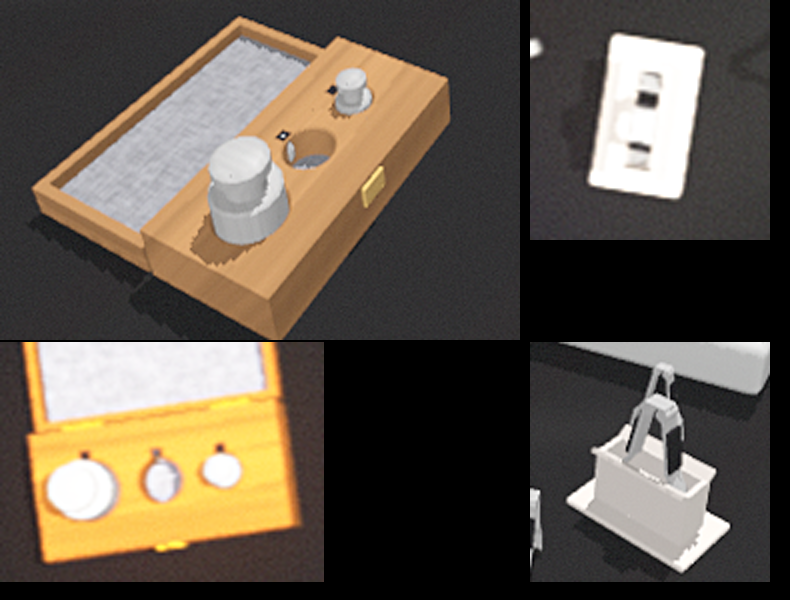

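The crops show the well mouth at about (215.5,384.5) in the side view and (198.7,241) in the top view, and the tongs' plates lined up along the holder's long axis.

```bash
cat >> h.py <<'E'
def ray(p,u,z):
    f=240/np.tan(np.radians(p["fovy"]/2)); R=cv2.Rodrigues(np.array(p["rvec"],float))[0]; C=-R.T@np.array(p["tvec"],float)
    d=R.T@np.array([(u[0]-p["cx"])/f,(u[1]-p["cy"])/f,1]); return C+d*(z-C[2])/d[2]
E
python3 - <<'E'
from h import *
P=[get_image("side"),get_image("top")]
print("well", ray(P[0],(215.5,384.5),.036),ray(P[1],(198.7,241),.036))
for p in P: print("proj well",proj(p,[[.55,.2593,.036]]))
for p in P:
    for z in (.096,.06):
        b=sil(p,"tongs",[.438,.021,z-.01])
    if b: e,m,s=b; r=np.argwhere(m)[:,::-1]; print("tongs",m.sum(),round(e,1),s,r.min(0),r.max(0),r.mean(0), ray(p,r.mean(0),.08))
    print("model bow",proj(p,[[.438,.021,.099]]), "pocket rim",proj(p,[[.438,.021,.05]]))
for p in P: print([(np.round(d["position"],4).tolist(),round(d["score"],2)) for n in("tongs_grip","tongs","pocket") for d in place_of(p,n)[:2]])
E
```

```text
well [0.54589134 0.25909508 0.036     ] [0.54818546 0.25660695 0.036     ]
proj well [[212.86235495 382.92268165]]
proj well [[197.36964015 240.0584302 ]]
tongs 347 10.7 0.71 [406 282] [418 320] [411.44668588 301.51873199] [0.41438379 0.04479674 0.08      ]
model bow [[404.68096281 274.25816921]] pocket rim [[401.02603874 303.98759257]]
tongs 192 1.1 0.48 [313 283] [322 314] [317.31770833 298.86979167] [0.4420542  0.01987139 0.08      ]
model bow [[316.42730055 301.77303525]] pocket rim [[317.04570616 299.95023929]]
[([0.4773, -0.0731, 0.0439], 0.65), ([0.439, 0.0171, 0.0676], 0.63), ([0.4764, 0.1139, 0.0026], 0.92), ([0.4791, -0.0747, -0.0005], 0.48), ([0.4424, 0.0181, 0.0066], 0.8), ([0.3544, 0.1463, 0.0088], 0.67)]
[([0.472, 0.1123, 0.0432], 0.55), ([0.441, 0.0169, 0.0707], 0.51), ([0.438, 0.0157, 0.0044], 0.68), ([0.4754, 0.1119, -0.0009], 0.66), ([0.3481, 0.1489, 0.0036], 0.97), ([0.441, 0.0202, 0.008], 0.65)]
```

>>> drive_tool:
  targets: [0,0,-0.039,0.02,-0.06,0,1,0,0,-0.078,0.04,-0.13,0,1,0,0,-0.117,0.07,-0.2,0,1,0,0,-0.156,0.1,-0.27,0,1,0,0,-0.195,0.13,-0.34,0,1,0,0,-0.234,0.16,-0.41,0,1,0,0,-0.273,0.19,-0.48,0,1,0,0,-0.312,0.22,-0.55,0,1,0,0,-0.35,0.25,-0.62,0,1,0,0,-0.38,0.28,-0.7,0,1]

```text
clock: 3.78
eef_pos: [0.3914, 0.276, 0.2188]
tool_rot: [2.233, 2.21, 0.001]
ft_force: [0.6, 1.0, -0.1]
opening: 0.0932
finger_force: 0.0
```

>>> drive_tool:
  targets: [0,0,-0.02,0.015,-0.08,0,1,0,0,-0.043,0.03,-0.16,0,1,0,0,-0.043,0.045,-0.24,0,1,0,0,-0.043,0.06,-0.32,0,1,0,0,-0.043,0.075,-0.4,-0.03,0.9,0,0,-0.043,0.09,-0.48,-0.08,0.8,0,0,-0.043,0.096,-0.514,-0.14,0.7,0,0,-0.043,0.096,-0.514,-0.18,0.7,0,0,-0.043,0.096,-0.514,-0.18,0.7,0,0,-0.043,0.096,-0.514,-0.18,0.7]

```text
clock: 4.62
eef_pos: [0.4388, 0.0204, 0.1287]
tool_rot: [-2.371, -2.059, 0.001]
ft_force: [0.4, -0.3, 0.9]
opening: 0.0656
finger_force: 0.0
```

Run:
```python
from h import *
p=get_image("side"); s=sense(); print(s["eef_pos"],s["tool_rot"],s["opening"])
o=cv2.resize(p["image"][200:380,320:500],None,fx=3,fy=3,interpolation=2); cv2.imwrite("pics/c2.png",o[:,:,::-1])
```

```text
[0.43944162 0.02077833 0.12996962] [2.37056889e+00 2.06082046e+00 1.19029028e-03] 0.06509916018654494
```

View pics/c2.png

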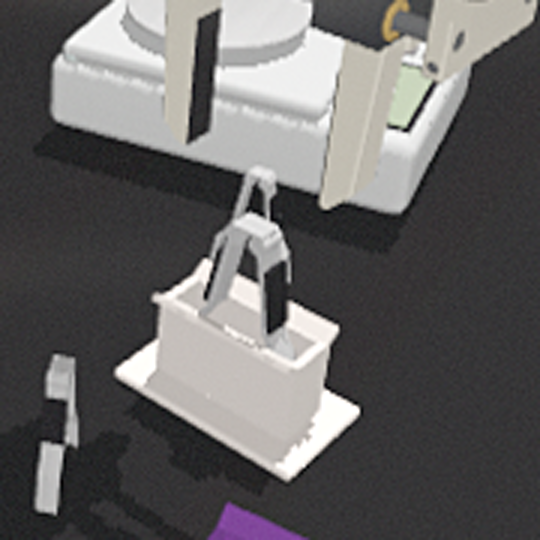

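The fingers straddle the tongs (bow at about (262,215) in the crop) and line up with its arms. Next: descend and pinch to about 30 mm.

>>> drive_tool:
  targets: [0,0,0,0,0,-0.05,0.6,0,0,0,0,0,-0.1,0.6,0,0,0,0,0,-0.14,0.55,0,0,0,0,0,-0.156,0.5,0,0,0,0,0,-0.156,0.42,0,0,0,0,0,-0.156,0.37,0,0,0,0,0,-0.156,0.34,0,0,0,0,0,-0.156,0.32,0,0,0,0,0,-0.156,0.32,0,0,0,0,0,-0.156,0.32]

```text
clock: 5.5
eef_pos: [0.4401, 0.0204, 0.052]
tool_rot: [2.37, 2.06, 0.003]
ft_force: [2.7, 0.3, 6.2]
opening: 0.03
finger_force: 9.3
```

>>> drive_tool:
  targets: [0,0,0,0,0,0.01,0.32,0,0,0,0,0,0.03,0.32,0,0,0,0,0,0.06,0.32,0,0,0,0,0,0.1,0.32,0,0,0,0,0,0.14,0.32,0,0,0,0,0,0.18,0.32,0,0,0,0,0,0.23,0.32,0,0,0,0,0,0.28,0.32,0,0,0,0,0,0.3,0.32,0,0,0,0,0,0.3,0.32]

```text
clock: 6.33
eef_pos: [0.4398, 0.0204, 0.2033]
tool_rot: [2.37, 2.059, 0.004]
ft_force: [-0.3, -0.2, -1.3]
opening: 0.0301
finger_force: 6.0
```

Run:
```python
from h import *
o=np.zeros((480,790,3),np.uint8)
p=get_image("side"); s=sense(); print(s["eef_pos"],s["tool_rot"],s["opening"],s["finger_force"],s["ft_force"])
o[:]=cv2.resize(p["image"][140:380,300:560],(790,480)) if 0 else 0
o[:480,:480]=cv2.resize(p["image"][150:310,320:480],None,fx=3,fy=3,interpolation=2)
q=get_image("top"); o[:300,485:785]=cv2.resize(q["image"][230:330,270:370],None,fx=3,fy=3,interpolation=2)
cv2.imwrite("pics/c3.png",o[:,:,::-1])
tip=s["eef_pos"]-[0,0,.0188*0+.043]
print("expected tip px",proj(p,[tip]))
for k in("tongs_tip","tongs_grip"): print(k,[[(np.round(d["position"],4).tolist(),round(d["score"],2)) for d in place_of(w,k)[:4]] for w in (p,q)])
```

```text
[0.4393046  0.02037052 0.20116465] [2.37070610e+00 2.06014091e+00 1.46836773e-03] 0.030132372727085313 5.9875276491129625 [-0.85382857 -0.13553074 -1.27438425]
expected tip px [[408.80764928 234.27441889]]
tongs_tip [[([0.4759, 0.1152, 0.0018], 0.92), ([0.4348, 0.0221, 0.16], 0.81), ([0.4742, -0.076, -0.0001], 0.76)], [([0.4774, -0.0763, 0.0021], 0.58), ([0.582, -0.2219, 0.0704], 0.54), ([0.5456, -0.2222, -0.0002], 0.45), ([0.551, 0.258, 0.0011], 0.35)]]
tongs_grip [[([0.4379, 0.0175, 0.2181], 0.85), ([0.4761, -0.0715, 0.0444], 0.74), ([0.4813, 0.114, 0.0461], 0.59), ([0.4412, 0.0178, 0.0068], 0.52)], [([0.4715, 0.1135, 0.0436], 0.46)]]
```

View pics/c3.png

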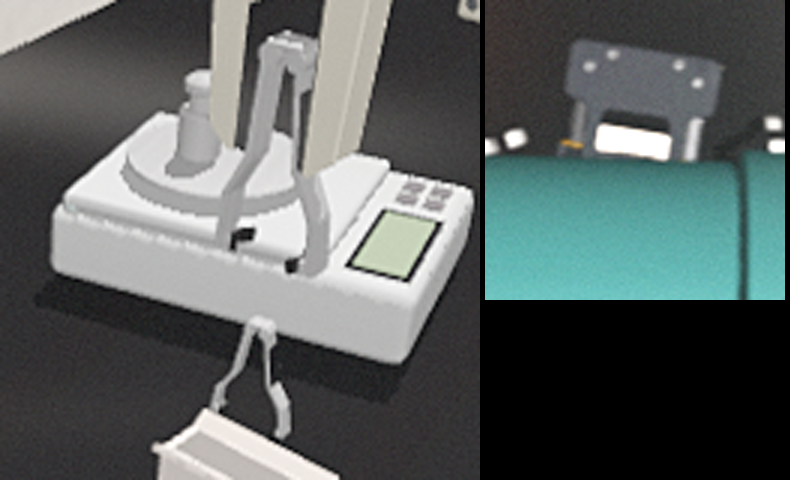

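The tongs hang upright between the fingers with the tips where computed (crop (267,251)). Next I move above the weight and turn 18° towards the case's x axis.

>>> drive_tool:
  targets: [0,0,0.01,0.015,-0.02,0,0.32,0,0,0.03,0.05,-0.07,0,0.32,0,0,0.05,0.09,-0.13,0,0.32,0,0,0.07,0.13,-0.195,0,0.32,0,0,0.09,0.17,-0.26,0,0.32,0,0,0.1,0.21,-0.325,0,0.32,0,0,0.1,0.25,-0.385,0,0.32,0,0,0.1,0.285,-0.435,0,0.32,0,0,0.1,0.306,-0.464,0,0.32,0,0,0.1,0.306,-0.464,0,0.32]

```text
clock: 7.47
eef_pos: [0.593, -0.2142, 0.1985]
tool_rot: [-2.021, -2.403, 0.002]
ft_force: [-0.3, 0.4, -0.1]
opening: 0.0298
finger_force: 6.0
```

Run:
```python
from h import *
o=np.zeros((480,790,3),np.uint8)
p=get_image("side"); s=sense(); print(s["eef_pos"],s["tool_rot"],s["opening"],s["finger_force"],s["ft_force"])
o=cv2.resize(p["image"][100:260,310:490],None,fx=3,fy=3,interpolation=2)
cv2.imwrite("pics/c4.png",o[:,:,::-1])
tip=s["eef_pos"]-[0,0,.043]
print("tip px",proj(p,[tip]),"weight top px",proj(p,[[.5925,-.2118,.128]]))
v=sil(p,"weight",[.5925,-.2118,.1]); print(v[1].sum(),np.round(fit([(p,v[1].astype(np.float32))],WT,.5925,-.2118,0,.075,False),4))
print([(np.round(d["position"],4).tolist(),round(d["score"],2)) for d in place_of(p,"tongs_tip")[:4]])
```

```text
[ 0.59225469 -0.21275104  0.198821  ] [-2.01993248e+00 -2.40292363e+00  1.31942224e-03] 0.029806761307417613 5.98732520856629 [-0.10198624 -0.79671882 -0.4835641 ]
tip px [[389.6146579  160.13980218]] weight top px [[387.95885011 174.84937669]]
439 [ 0.5912 -0.2086 -0.0442  0.1051]
[([0.4725, 0.1138, 0.0005], 0.94), ([0.5907, -0.2161, 0.1547], 0.91), ([0.4733, -0.0732, 0.0039], 0.54)]
```

View pics/c4.png

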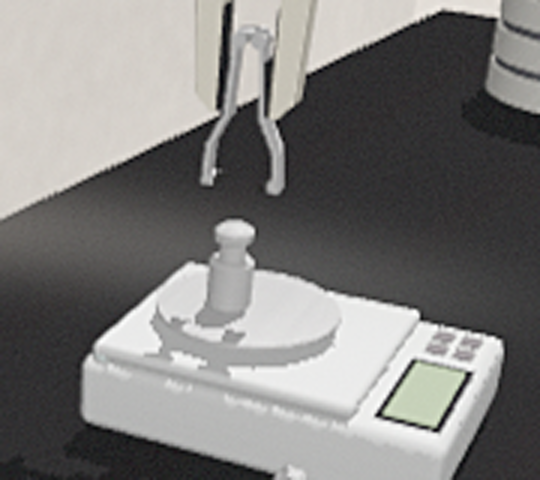

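Crop: tips' midpoint at (242,185), knob at (235,230), so aligned to within about 2 mm. I descend with a 1.5 mm nudge in +y.

>>> drive_tool:
  targets: [0,0,0,0,0.003,-0.005,0.325,0,0,0,0,0.003,-0.015,0.325,0,0,0,0,0.003,-0.03,0.325,0,0,0,0,0.003,-0.045,0.325,0,0,0,0,0.003,-0.06,0.325,0,0,0,0,0.003,-0.075,0.325,0,0,0,0,0.003,-0.085,0.325,0,0,0,0,0.003,-0.088,0.325,0,0,0,0,0.003,-0.088,0.325,0,0,0,0,0.003,-0.088,0.325]

```text
clock: 8.45
eef_pos: [0.5922, -0.2102, 0.1568]
tool_rot: [2.02, 2.406, 0.0]
ft_force: [0.3, -0.3, 0.2]
opening: 0.0302
finger_force: 5.7
```

Run:
```python
from h import *
p=get_image("side"); s=sense(); print(s["eef_pos"],s["tool_rot"],s["opening"],s["finger_force"],s["ft_force"])
o=cv2.resize(p["image"][110:230,330:450],None,fx=4,fy=4,interpolation=2)
cv2.imwrite("pics/c5.png",o[:,:,::-1])
```

```text
[ 0.5922839  -0.21020299  0.15703247] [2.01945701e+00 2.40596473e+00 1.97884493e-04] 0.03071043570942757 5.717100090550957 [ 0.22044541 -0.09924284  0.14826004]
```

View pics/c5.png

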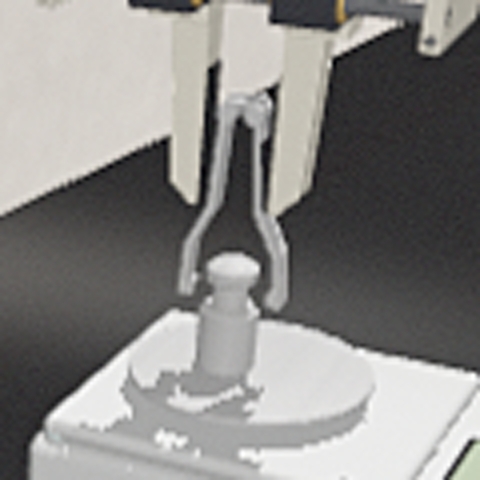

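Tips straddle the neck (about (230,290) in the crop). I lower 2 mm and close.

>>> drive_tool:
  targets: [0,0,0,0,0,-0.004,0.32,0,0,0,0,0,-0.004,0.31,0,0,0,0,0,-0.004,0.295,0,0,0,0,0,-0.004,0.28,0,0,0,0,0,-0.004,0.265,0,0,0,0,0,-0.004,0.25,0,0,0,0,0,-0.004,0.1,0,0,0,0,0,-0.004,0,0,0,0,0,0,-0.004,0,0,0,0,0,0,-0.004,0]

```text
clock: 9.33
eef_pos: [0.5922, -0.2101, 0.1548]
tool_rot: [2.02, 2.406, 0.0]
ft_force: [0.9, 0.3, 0.4]
opening: 0.0239
finger_force: 30.0
```

>>> drive_tool:
  targets: [0,0,0,0,0,0.01,0,0,0,0,0,0,0.025,0,0,0,0,0,0,0.04,0,0,0,0,0,0,0.06,0,0,0,0,0,0,0.08,0,0,0,0,0,0,0.1,0,0,0,0,0,0,0.11,0,0,0,0,0,0,0.12,0,0,0,0,0,0,0.12,0,0,0,0,0,0,0.12,0]

```text
clock: 10.17
eef_pos: [0.5921, -0.2101, 0.2146]
tool_rot: [2.02, 2.406, -0.0]
ft_force: [-0.5, -0.1, -2.3]
opening: 0.0233
finger_force: 30.0
```

Run:
```python
from h import *
p=get_image("side"); s=sense(); print(s["eef_pos"],s["tool_rot"],s["opening"],s["finger_force"],s["ft_force"])
o=cv2.resize(p["image"][90:210,330:450],None,fx=4,fy=4,interpolation=2)
cv2.imwrite("pics/c6.png",o[:,:,::-1])
```

```text
[ 0.59201385 -0.21005789  0.21415778] [-2.01928462e+00 -2.40587417e+00  3.47911278e-04] 0.02342618705276396 29.992919862270355 [-0.3216565   0.48146776 -1.92917115]
```

View pics/c6.png

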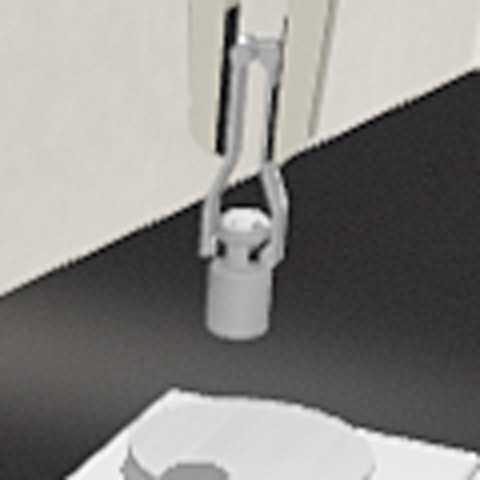

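The weight hangs upright, tips round its neck (crop (240,245)), pan clear. Next I carry it to the case.

>>> drive_tool:
  targets: [0,0,0,-0.001,0.01,0,0,0,0,0,-0.003,0.035,0,0,0,0,0,-0.008,0.085,0,0,0,0,0,-0.014,0.145,0,0,0,0,0,-0.019,0.205,0,0,0,0,0,-0.024,0.265,0,0,0,0,0,-0.03,0.325,0,0,0,0,0,-0.035,0.385,0,0,0,0,0,-0.041,0.445,0,0,0,0,0,-0.046,0.5,0,0]

```text
clock: 11.05
eef_pos: [0.5682, 0.0424, 0.2145]
tool_rot: [-2.019, -2.407, -0.0]
ft_force: [-0.1, -0.7, -1.9]
opening: 0.0237
finger_force: 30.0
```

>>> drive_tool:
  targets: [0,0,0,-0.006,0.06,0,0,0,0,0,-0.012,0.12,0,0,0,0,0,-0.018,0.18,0,0,0,0,0,-0.023,0.24,0,0,0,0,0,-0.028,0.3,0,0,0,0,0,-0.033,0.35,0,0,0,0,0,-0.037,0.39,0,0,0,0,0,-0.04,0.42,0,0,0,0,0,-0.0405,0.435,0,0,0,0,0,-0.0405,0.438,0,0]

```text
clock: 11.88
eef_pos: [0.5484, 0.26, 0.2144]
tool_rot: [-2.018, -2.407, 0.0]
ft_force: [0.3, -0.5, -3.2]
opening: 0.0237
finger_force: 30.0
```

Run:
```python
from h import *
get_image("top")
p=get_image("side"); q=get_image("top"); s=sense(); e=s["eef_pos"]; print(e,s["tool_rot"],s["opening"],s["finger_force"],s["ft_force"])
z=e[2]-.0798
for n,w in (("s",p),("t",q)):
    v=sil(w,"weight",[e[0],e[1],z+.03])
    if v: print(n,v[0],v[1].sum(),np.round(fit([(w,v[1].astype(np.float32))],WT,e[0],e[1],0,z,False),4))
np.save("case_s2.npy",(v:=sil(p,"case",[.57,.258,.02]))[1])
o=cv2.resize(p["image"][300:480,100:300],None,fx=3.3,fy=3.3,interpolation=2)
cv2.imwrite("pics/c7.png",o[:,:,::-1])
```

```text
[0.54897844 0.25819796 0.21458853] [ 2.02018034e+00  2.40572612e+00 -4.32626830e-04] 0.023269667895689117 29.991973042488098 [-0.25160765 -0.10214462 -3.21668023]
s 8.852930258871943 1122 [0.5471 0.259  0.0771 0.3798]
t 3.286580720758964 190 [0.55   0.2534 0.0804 0.6668]
```

View pics/c7.png

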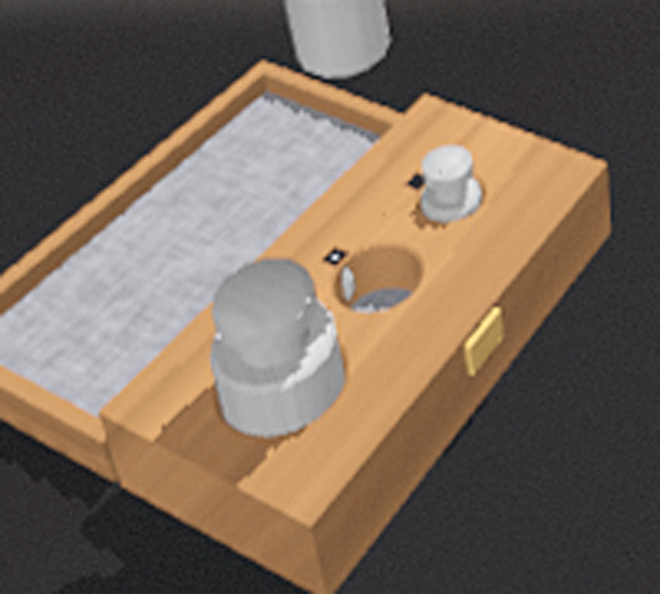

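Run:
```python
from h import *
p=get_image("side"); s=sense(); e=s["eef_pos"]; z=e[2]-.0798; print(e)
m=sil(p,"weight",[e[0],e[1],z+.03])[1].astype(np.float32)
r0=290
def edges(M,rows): return [(r,np.flatnonzero(M[r]>.5)[[0,-1]].tolist()) for r in rows]
M=render(p,WT,e[0],e[1],0,z)
rows=[295,300,305,310,315]
print("obs",edges(m,rows),"bottom",np.flatnonzero(m.any(1))[-1]); print("mod",edges(M,rows),"bottom",np.flatnonzero((M>.5).any(1))[-1])
g=p["image"].astype(int); print("raw row305",g[305,180:226].sum(1).tolist())
m2=m.copy(); m2[:r0]=0
def c(v):
    R=render(p,WT,v[0],v[1],0,z+v[2]); R[:r0]=0; return np.abs(R-m2).sum()
# image-plane offset only: vary along world y and z
r=minimize(lambda v:c([e[0],e[1]+v[0],v[1]]),[0,0],method="Nelder-Mead",options=dict(initial_simplex=[[0,0],[.005,0],[0,.005]]))
print("dy,dz eq",r.x,r.fun,m2.sum())
# mouth ellipse: predicted for well centre candidates
for X in ([.55,.2593],[.5487,.2588],[.546,.259]):
    u=proj(p,place(cyl(.0159,.036,.036),X[0],X[1],0)); print(X,u.min(0),u.max(0))
print("mouth obs x",100+335/3.3,100+423/3.3,"y",300+245/3.3,300+313/3.3)
print("y->px",proj(p,[[.549,.2588,.036],[.554,.2588,.036],[.549,.2638,.036]]))
```

```text
[0.54911372 0.25812204 0.21474172]
obs [(295, [185, 215]), (300, [187, 216]), (305, [188, 217]), (310, [190, 218]), (315, [191, 217])] bottom 321
mod [(295, [185, 214]), (300, [186, 215]), (305, [187, 216]), (310, [188, 216]), (315, [189, 215])] bottom 322
raw row305 [167, 156, 182, 170, 164, 153, 159, 178, 363, 490, 497, 503, 500, 507, 515, 514, 527, 528, 532, 523, 519, 522, 521, 514, 511, 512, 512, 503, 498, 483, 469, 470, 475, 462, 449, 445, 474, 460, 163, 129, 169, 146, 151, 157, 165, 144]
dy,dz eq [-0.00186892 -0.00046035] 99.5625 820.0
[0.55, 0.2593] [198.34086634 372.25025596] [227.16453318 394.23696549]
[0.5487, 0.2588] [199.46474679 372.49173503] [228.29127536 394.50621733]
[0.546, 0.259] [200.93679111 373.65094641] [229.8353531  395.80128939]
mouth obs x 201.5151515151515 228.1818181818182 y 374.24242424242425 394.8484848484849
y->px [[213.80718871 383.05428278]
 [210.78855155 381.01243423]
 [210.39976109 385.86245478]]
```

>>> drive_tool:
  targets: [0,0,0,-0.001,0.0014,-0.01,0,0,0,0,-0.001,0.0014,-0.03,0,0,0,0,-0.001,0.0014,-0.06,0,0,0,0,-0.001,0.0014,-0.09,0,0,0,0,-0.001,0.0014,-0.12,0,0,0,0,-0.001,0.0014,-0.145,0,0,0,0,-0.001,0.0014,-0.165,0,0,0,0,-0.001,0.0014,-0.176,0,0,0,0,-0.001,0.0014,-0.179,0,0,0,0,-0.001,0.0014,-0.179,0]

```text
clock: 13.12
eef_pos: [0.5484, 0.2596, 0.125]
tool_rot: [-2.02, -2.406, 0.0]
ft_force: [0.2, -0.9, -3.0]
opening: 0.0233
finger_force: 30.0
```

Run:
```python
from h import *
p=get_image("side"); s=sense(); e=s["eef_pos"]; print(e,s["ft_force"],s["wrist_torque"],s["opening"])
o=cv2.resize(p["image"][290:450,120:300],None,fx=4,fy=4,interpolation=2)[:600]
cv2.imwrite("pics/c8.png",o[:,:,::-1])
z=e[2]-.0798; u=proj(p,place(cyl(.0125,0,0),e[0],e[1],0,z)); print("foot px",u.min(0),u.max(0))
```

```text
[0.54859918 0.25968544 0.12557806] [ 0.09129996 -1.04329869 -2.09119962] [-0.05115851  0.04081586  0.05102162] 0.023746447054091475
foot px [200.87790394 369.12088341] [223.82201083 386.37081144]
```

View pics/c8.png

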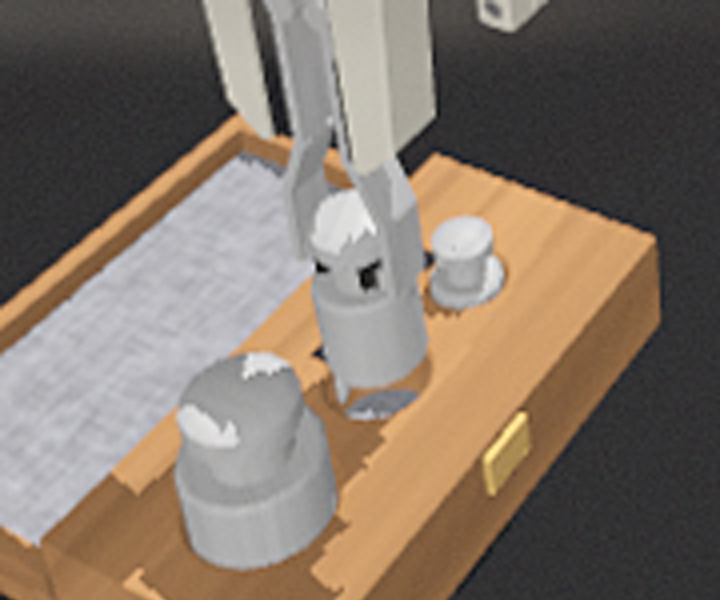

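The weight hangs right over the well: body centre near crop x 371, hole centre 379. I correct about 0.6 mm and lower it into the mouth.

>>> drive_tool:
  targets: [0,0,0,-0.0012,-0.0012,-0.005,0,0,0,0,-0.0012,-0.0012,-0.01,0,0,0,0,-0.0012,-0.0012,-0.014,0,0,0,0,-0.0012,-0.0012,-0.017,0,0,0,0,-0.0012,-0.0012,-0.019,0,0,0,0,-0.0012,-0.0012,-0.021,0,0,0,0,-0.0012,-0.0012,-0.023,0,0,0,0,-0.0012,-0.0012,-0.025,0,0,0,0,-0.0012,-0.0012,-0.026,0,0,0,0,-0.0012,-0.0012,-0.026,0]

```text
clock: 14.0
eef_pos: [0.5485, 0.2594, 0.1132]
tool_rot: [2.019, 2.406, 0.004]
ft_force: [2.4, 3.1, 4.5]
opening: 0.0236
finger_force: 30.0
```

```bash
cat > st.py <<'E'
from h import *
s=sense(); print(np.round(s["eef_pos"],4),np.round(s["ft_force"],1),np.round(s["wrist_torque"],2),round(float(s["opening"]),4),round(float(s["clock"]),2))
E
python3 st.py
```

```text
[0.5485 0.2594 0.1132] [2.4 3.1 4.5] [ 0.42 -0.51  0.02] 0.0236 14.0
```

>>> drive_tool:
  targets: [0,0,0,0.001,0.001,0,0,0,0,0,0.002,0.002,0,0,0,0,0,0.002,0.002,0,0,0,0,0,0.002,0.002,0,0,0,0,0,0.002,0.002,0,0,0,0,0,0.002,0.002,-0.001,0,0,0,0,0.002,0.002,-0.002,0,0,0,0,0.002,0.002,-0.003,0,0,0,0,0.002,0.002,-0.004,0,0,0,0,0.002,0.002,-0.004,0]

```text
clock: 14.83
eef_pos: [0.5493, 0.2603, 0.1109]
tool_rot: [2.019, 2.406, 0.002]
ft_force: [1.5, 3.1, 8.2]
opening: 0.0233
finger_force: 30.0
```

```bash
python3 st.py
```

```text
[0.5493 0.2603 0.1109] [1.5 3.1 8.2] [ 0.45 -0.51 -0.  ] 0.0233 14.83
```

>>> drive_tool:
  targets: [0,0,0,0.001,0.001,0,0,0,0,0,0.001,0.002,0,0,0,0,0,0.001,0.003,0,0,0,0,0,0.001,0.003,0,0,0,0,0,0.001,0.003,0,0,0,0,0,0.001,0.003,0,0,0,0,0,0.001,0.003,0,0,0,0,0,0.001,0.003,0,0,0,0,0,0.001,0.003,0,0,0,0,0,0.001,0.003,0,0]

```text
clock: 15.67
eef_pos: [0.5492, 0.2615, 0.1101]
tool_rot: [-2.02, -2.406, 0.0]
ft_force: [0.2, 0.3, -2.3]
opening: 0.0234
finger_force: 30.0
```

```bash
python3 st.py
```

```text
[0.5492 0.2615 0.1101] [ 0.2  0.3 -2.3] [-0.08  0.08 -0.03] 0.0234 15.67
```

>>> drive_tool:
  targets: [0,0,0,0,0,-0.001,0,0,0,0,0,0,-0.002,0,0,0,0,0,0,-0.003,0,0,0,0,0,0,-0.004,0,0,0,0,0,0,-0.005,0,0,0,0,0,0,-0.006,0,0,0,0,0,0,-0.007,0,0,0,0,0,0,-0.008,0,0,0,0,0,0,-0.008,0,0,0,0,0,0,-0.008,0]

```text
clock: 16.5
eef_pos: [0.5493, 0.2615, 0.1061]
tool_rot: [-2.02, -2.406, 0.0]
ft_force: [-0.4, 0.5, -2.2]
opening: 0.0238
finger_force: 30.0
```

```bash
python3 st.py
```

```text
[0.5493 0.2615 0.1061] [-0.4  0.5 -2.2] [-0.06  0.05  0.01] 0.0238 16.5
```

>>> drive_tool:
  targets: [0,0,0,0,0,-0.001,0,0,0,0,0,0,-0.002,0,0,0,0,0,0,-0.003,0,0,0,0,0,0,-0.004,0,0,0,0,0,0,-0.005,0,0,0,0,0,0,-0.006,0,0,0,0,0,0,-0.007,0,0,0,0,0,0,-0.008,0,0,0,0,0,0,-0.009,0,0,0,0,0,0,-0.009,0]

```text
clock: 17.33
eef_pos: [0.5493, 0.2615, 0.1015]
tool_rot: [2.02, 2.406, -0.0]
ft_force: [-0.9, 0.9, -1.0]
opening: 0.0237
finger_force: 30.0
```

```bash
python3 st.py
```

```text
[0.5493 0.2615 0.1015] [-0.9  0.9 -1. ] [-0.01  0.21  0.07] 0.0237 17.33
```

>>> drive_tool:
  targets: [0,0,0,0,0,-0.001,0,0,0,0,0,0,-0.002,0,0,0,0,0,0,-0.003,0,0,0,0,0,0,-0.004,0,0,0,0,0,0,-0.005,0,0,0,0,0,0,-0.006,0,0,0,0,0,0,-0.007,0,0,0,0,0,0,-0.008,0,0,0,0,0,0,-0.009,0,0,0,0,0,0,-0.009,0]

```text
clock: 18.17
eef_pos: [0.5493, 0.2615, 0.097]
tool_rot: [-2.02, -2.406, 0.0]
ft_force: [-0.9, 0.3, -0.1]
opening: 0.0236
finger_force: 30.0
```

```bash
python3 st.py
```

```text
[0.5493 0.2615 0.097 ] [-0.9  0.3 -0.1] [-0.15  0.23  0.01] 0.0236 18.17
```

>>> drive_tool:
  targets: [0,0,0,0,0,-0.001,0,0,0,0,0,0,-0.002,0,0,0,0,0,0,-0.003,0,0,0,0,0,0,-0.004,0,0,0,0,0,0,-0.005,0,0,0,0,0,0,-0.0055,0,0,0,0,0,0,-0.006,0,0,0,0,0,0,-0.006,0,0,0,0,0,0,-0.006,0,0,0,0,0,0,-0.006,0]

```text
clock: 19.0
eef_pos: [0.5493, 0.2614, 0.0941]
tool_rot: [-2.02, -2.406, 0.0]
ft_force: [-1.5, -0.8, 0.8]
opening: 0.0238
finger_force: 30.0
```

```bash
python3 st.py
```

```text
[0.5493 0.2614 0.0941] [-1.5 -0.8  0.8] [-0.26  0.29  0.03] 0.0238 19.0
```

>>> drive_tool:
  targets: [0,0,0,0,0,-0.0003,0,0,0,0,0,0,-0.0006,0,0,0,0,0,0,-0.0009,0,0,0,0,0,0,-0.0012,0,0,0,0,0,0,-0.0014,0,0,0,0,0,0,-0.0014,0,0,0,0,0,0,-0.0014,0,0,0,0,0,0,-0.0014,0,0,0,0,0,0,-0.0014,0,0,0,0,0,0,-0.0014,0]

```text
clock: 19.83
eef_pos: [0.5493, 0.2615, 0.0934]
tool_rot: [2.02, 2.406, -0.0]
ft_force: [-1.9, -1.3, 2.0]
opening: 0.0233
finger_force: 30.0
```

```bash
python3 st.py
```

```text
[0.5493 0.2615 0.0934] [-1.9 -1.3  2. ] [-0.34  0.39 -0.02] 0.0233 19.83
```

>>> drive_tool:
  targets: [0,0,0,0,0,-0.0003,0,0,0,0,0,0,-0.0006,0,0,0,0,0,0,-0.0009,0,0,0,0,0,0,-0.0012,0,0,0,0,0,0,-0.0014,0,0,0,0,0,0,-0.0014,0,0,0,0,0,0,-0.0014,0,0,0,0,0,0,-0.0014,0,0,0,0,0,0,-0.0014,0,0,0,0,0,0,-0.0014,0]

```text
clock: 20.67
eef_pos: [0.5493, 0.2615, 0.0927]
tool_rot: [-2.02, -2.406, 0.0]
ft_force: [-0.6, -0.8, 1.2]
opening: 0.0235
finger_force: 30.0
```

```bash
python3 st.py
```

```text
[0.5493 0.2615 0.0927] [-0.6 -0.8  1.2] [-0.42  0.36 -0.03] 0.0235 20.67
```

>>> drive_tool:
  targets: [0,0,0,0,0,-0.0003,0,0,0,0,0,0,-0.0006,0,0,0,0,0,0,-0.0009,0,0,0,0,0,0,-0.0012,0,0,0,0,0,0,-0.0014,0,0,0,0,0,0,-0.0014,0,0,0,0,0,0,-0.0014,0,0,0,0,0,0,-0.0014,0,0,0,0,0,0,-0.0014,0,0,0,0,0,0,-0.0014,0]

```text
clock: 21.5
eef_pos: [0.5494, 0.2615, 0.0923]
tool_rot: [2.02, 2.406, 0.0]
ft_force: [-1.5, -2.2, 5.3]
opening: 0.0238
finger_force: 30.0
```

```bash
python3 st.py
```

```text
[0.5494 0.2615 0.0923] [-1.5 -2.2  5.3] [-0.58  0.59 -0.03] 0.0238 21.5
```

>>> drive_tool:
  targets: [0,0,0,0,0,-0.0002,0,0,0,0,0,0,-0.0004,0,0,0,0,0,0,-0.0006,0,0,0,0,0,0,-0.0008,0,0,0,0,0,0,-0.001,0,0,0,0,0,0,-0.001,0,0,0,0,0,0,-0.001,0,0,0,0,0,0,-0.001,0,0,0,0,0,0,-0.001,0,0,0,0,0,0,-0.001,0]

```text
clock: 22.33
eef_pos: [0.5494, 0.2615, 0.0919]
tool_rot: [2.02, 2.406, 0.0]
ft_force: [-3.1, -2.7, 6.2]
opening: 0.0232
finger_force: 30.0
```

```bash
python3 st.py
```

```text
[0.5494 0.2615 0.0919] [-3.1 -2.7  6.2] [-0.71  0.75 -0.04] 0.0232 22.33
```

>>> drive_tool:
  targets: [0,0,0,-0.0005,-0.0005,0,0,0,0,0,-0.001,-0.001,0,0,0,0,0,-0.0014,-0.0012,0,0,0,0,0,-0.0014,-0.0012,0,0,0,0,0,-0.0014,-0.0012,0,0,0,0,0,-0.0014,-0.0012,0,0,0,0,0,-0.0014,-0.0012,0,0,0,0,0,-0.0014,-0.0012,0,0,0,0,0,-0.0014,-0.0012,0,0,0,0,0,-0.0014,-0.0012,0,0]

```text
clock: 23.17
eef_pos: [0.5488, 0.261, 0.0918]
tool_rot: [2.02, 2.406, 0.001]
ft_force: [-0.1, -0.8, 5.4]
opening: 0.0233
finger_force: 30.0
```

```bash
cat >> st.py <<'E'
p=get_image("side"); e=s["eef_pos"]
cv2.imwrite("pics/c9.png",cv2.resize(p["image"][290:420,140:290],None,fx=4.5,fy=4.5,interpolation=2)[:,:,::-1])
E
python3 st.py
```

```text
[0.5488 0.261  0.0918] [-0.1 -0.8  5.4] [-0.2   0.1   0.09] 0.0233 23.17
```

View pics/c9.png

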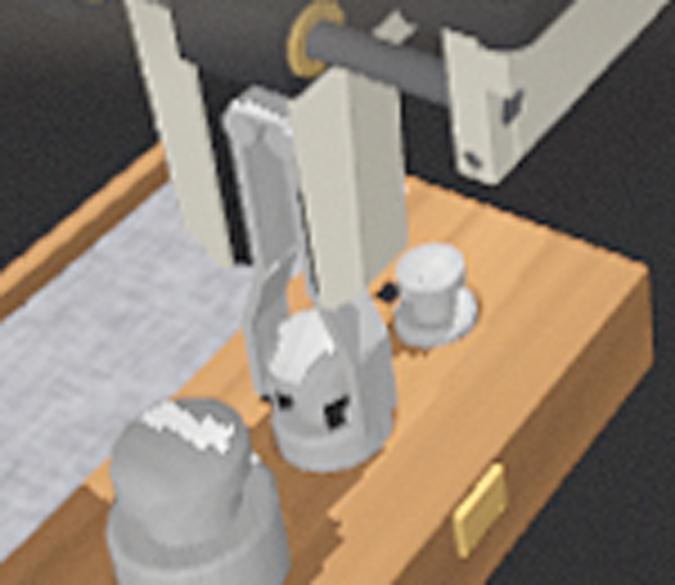

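The weight is deep in the well, upright, with about 9 mm of body showing at crop (330,440). Side forces have gone, so I bear down in small steps.

>>> drive_tool:
  targets: [0,0,0,0,0,-0.0002,0,0,0,0,0,0,-0.0004,0,0,0,0,0,0,-0.0006,0,0,0,0,0,0,-0.0008,0,0,0,0,0,0,-0.001,0,0,0,0,0,0,-0.001,0,0,0,0,0,0,-0.001,0,0,0,0,0,0,-0.001,0,0,0,0,0,0,-0.001,0,0,0,0,0,0,-0.001,0]

```text
clock: 24.05
eef_pos: [0.5489, 0.2609, 0.0915]
tool_rot: [2.019, 2.406, 0.001]
ft_force: [-2.2, -1.9, 6.9]
opening: 0.0237
finger_force: 30.0
```

>>> drive_tool:
  targets: [0,0,0,0,0,-0.0003,0,0,0,0,0,0,-0.0006,0,0,0,0,0,0,-0.0009,0,0,0,0,0,0,-0.0012,0,0,0,0,0,0,-0.0012,0,0,0,0,0,0,-0.0012,0,0,0,0,0,0,-0.0012,0,0,0,0,0,0,-0.0012,0,0,0,0,0,0,-0.0012,0,0,0,0,0,0,-0.0012,0]

```text
clock: 24.88
eef_pos: [0.5489, 0.2608, 0.0913]
tool_rot: [2.019, 2.406, 0.001]
ft_force: [-2.1, -3.2, 11.6]
opening: 0.0233
finger_force: 30.0
```

>>> drive_tool:
  targets: [0,0,0,0,0,-0.0002,0,0,0,0,0,0,-0.0004,0,0,0,0,0,0,-0.0006,0,0,0,0,0,0,-0.0006,0,0,0,0,0,0,-0.0006,0,0,0,0,0,0,-0.0006,0,0,0,0,0,0,-0.0006,0,0,0,0,0,0,-0.0006,0,0,0,0,0,0,-0.0006,0,0,0,0,0,0,-0.0006,0]

```text
clock: 25.72
eef_pos: [0.549, 0.2608, 0.0912]
tool_rot: [2.019, 2.406, 0.001]
ft_force: [-3.2, -3.4, 13.3]
opening: 0.0238
finger_force: 30.0
```

```bash
python3 st.py
```

```text
[0.549  0.2608 0.0912] [-3.2 -3.4 13.3] [-1.02  0.67 -0.02] 0.0238 25.72
```

>>> drive_tool:
  targets: [0,0,0,-0.0004,-0.0004,0,0,0,0,0,-0.0008,-0.0008,0,0,0,0,0,-0.0008,-0.0008,-0.0002,0,0,0,0,-0.0008,-0.0008,-0.0004,0,0,0,0,-0.0008,-0.0008,-0.0004,0,0,0,0,-0.0008,-0.0008,-0.0004,0,0,0,0,-0.0008,-0.0008,-0.0004,0,0,0,0,-0.0008,-0.0008,-0.0004,0,0,0,0,-0.0008,-0.0008,-0.0004,0,0,0,0,-0.0008,-0.0008,-0.0004,0]

```text
clock: 26.6
eef_pos: [0.5488, 0.2605, 0.0912]
tool_rot: [2.019, 2.405, 0.002]
ft_force: [-1.6, -3.4, 13.5]
opening: 0.0236
finger_force: 30.0
```

```bash
python3 st.py
```

```text
[0.5488 0.2605 0.0912] [-1.6 -3.4 13.5] [-0.86  0.32 -0.02] 0.0236 26.6
```

>>> drive_tool:
  targets: [0,0,0,0,-0.0004,-0.0002,0,0,0,0,0,-0.0006,-0.0004,0,0,0,0,0,-0.0006,-0.0006,0,0,0,0,0,-0.0006,-0.0006,0,0,0,0,0,-0.0006,-0.0006,0,0,0,0,0,-0.0006,-0.0006,0,0,0,0,0,-0.0006,-0.0006,0,0,0,0,0,-0.0006,-0.0006,0,0,0,0,0,-0.0006,-0.0006,0,0,0,0,0,-0.0006,-0.0006,0]

```text
clock: 27.48
eef_pos: [0.5489, 0.2603, 0.0911]
tool_rot: [2.019, 2.405, 0.002]
ft_force: [-2.4, -2.5, 15.1]
opening: 0.0235
finger_force: 30.0
```

```bash
python3 st.py
```

```text
[0.5489 0.2603 0.0911] [-2.4 -2.5 15.1] [-0.85  0.46 -0.02] 0.0235 27.48
```

>>> drive_tool:
  targets: [0,0,0,0,0,-0.0002,0,0,0,0,0,0,-0.0004,0,0,0,0,0,0,-0.0004,0,0,0,0,0,0,-0.0004,0,0,0,0,0,0,-0.0004,0,0,0,0,0,0,-0.0004,0,0,0,0,0,0,-0.0004,0,0,0,0,0,0,-0.0004,0,0,0,0,0,0,-0.0004,0,0,0,0,0,0,-0.0004,0]

```text
clock: 28.37
eef_pos: [0.5489, 0.2603, 0.0911]
tool_rot: [2.019, 2.405, 0.003]
ft_force: [-2.5, -3.6, 16.4]
opening: 0.0236
finger_force: 30.0
```

```bash
python3 st.py
python3 - <<'E'
from h import *
p=get_image("side"); m=[]
v=sil(p,"weight",[.5485,.26,.055])
# shoulder-ring position check: project weight seated vs 8 mm... front edge of body top
for f in (.014,.017): print(f,proj(p,[[.5485,.26,f+.031],[.5485,.26,f+.053]]))
print(v[0],v[1].sum())
E
```

```text
[0.5489 0.2603 0.0911] [-2.5 -3.6 16.4] [-0.92  0.56 -0.01] 0.0236 28.37
0.014 [[212.34883657 378.25443046]
 [209.9542166  363.92675128]]
0.017 [[212.02869739 376.33894846]
 [209.61906104 361.92142209]]
6.7021061754491615 524
```

Tip geometry puts the foot at 0.0141 (home is 0.014) and the arm now responds stiffly, so the weight is on the floor, bearing about 16 N. Next: ease off, open, rise.

>>> drive_tool:
  targets: [0,0,0,0,0,0.0004,0,0,0,0,0,0,0.0008,0,0,0,0,0,0,0.0012,0,0,0,0,0,0,0.0016,0,0,0,0,0,0,0.002,0,0,0,0,0,0,0.0022,0,0,0,0,0,0,0.0022,0,0,0,0,0,0,0.0022,0,0,0,0,0,0,0.0022,0,0,0,0,0,0,0.0022,0]

```text
clock: 29.35
eef_pos: [0.5487, 0.2602, 0.0912]
tool_rot: [2.019, 2.406, 0.002]
ft_force: [0.8, -2.1, 7.8]
opening: 0.0238
finger_force: 30.0
```

>>> drive_tool:
  targets: [0,0,0,0,-0.0004,0.0004,0,0,0,0,0,-0.0006,0.0008,0,0,0,0,0,-0.0006,0.0012,0,0,0,0,0,-0.0006,0.0016,0,0,0,0,0,-0.0006,0.0018,0,0,0,0,0,-0.0006,0.0018,0,0,0,0,0,-0.0006,0.0018,0,0,0,0,0,-0.0006,0.0018,0,0,0,0,0,-0.0006,0.0018,0,0,0,0,0,-0.0006,0.0018,0]

```text
clock: 30.18
eef_pos: [0.5482, 0.2599, 0.0915]
tool_rot: [2.02, 2.406, 0.0]
ft_force: [4.8, -0.1, 0.9]
opening: 0.0235
finger_force: 30.0
```

>>> drive_tool:
  targets: [0,0,0,0.0008,0,0,0,0,0,0,0.0012,0,0,0,0,0,0,0.0012,0,0.0002,0.26,0,0,0,0.0012,0,0.0004,0.28,0,0,0,0.0012,0,0.0006,0.3,0,0,0,0.0012,0,0.0008,0.32,0,0,0,0.0012,0,0.0008,0.33,0,0,0,0.0012,0,0.0008,0.33,0,0,0,0.0012,0,0.0008,0.33,0,0,0,0.0012,0,0.0008,0.33]

```text
clock: 31.02
eef_pos: [0.5487, 0.2599, 0.0918]
tool_rot: [-2.02, -2.406, 0.0]
ft_force: [-0.4, -0.4, -1.0]
opening: 0.0307
finger_force: 5.5
```

```bash
python3 st.py
```

```text
[0.5487 0.2599 0.0918] [-0.4 -0.4 -1. ] [-0.06  0.09  0.03] 0.0307 31.02
```

View pics/c9.png

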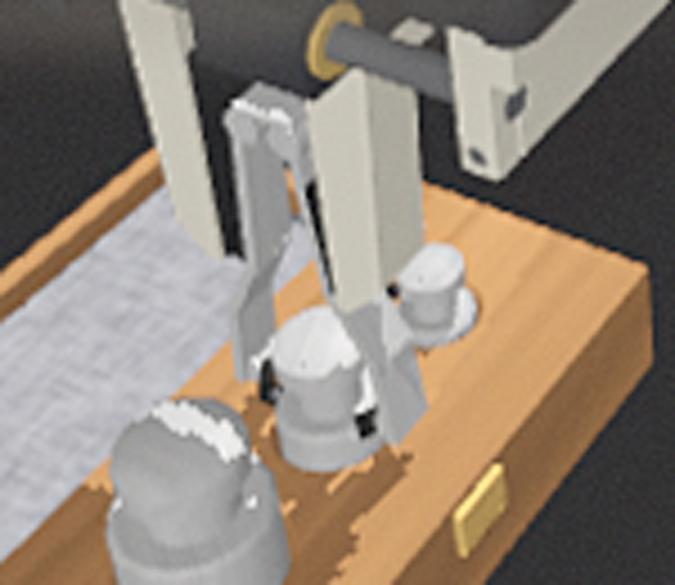

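Tips stand open on both sides of the knob and the weight sits home and upright. I have now viewed more pictures than the 10 allowed (this is the 12th), so from here I use numbers only. Rising straight up.

>>> drive_tool:
  targets: [0,0,0,0,0,0.003,0.33,0,0,0,0,0,0.01,0.33,0,0,0,0,0,0.02,0.33,0,0,0,0,0,0.035,0.33,0,0,0,0,0,0.06,0.33,0,0,0,0,0,0.09,0.33,0,0,0,0,0,0.12,0.33,0,0,0,0,0,0.15,0.33,0,0,0,0,0,0.16,0.33,0,0,0,0,0,0.16,0.33]

```text
clock: 31.9
eef_pos: [0.5494, 0.2602, 0.1742]
tool_rot: [2.019, 2.405, 0.004]
ft_force: [0.4, 0.7, -0.4]
opening: 0.031
finger_force: 5.4
```

Run:
```python
from h import *
p=get_image("side"); q=get_image("top"); s=sense(); e=s["eef_pos"]; print(e,s["tool_rot"],s["ft_force"],s["opening"],s["finger_force"])
for w in (p,q):
  print("tip",[(np.round(d["position"],4).tolist(),round(d["score"],2)) for d in place_of(w,"tongs_tip")[:4]])
  print("tongs",[(np.round(d["position"],4).tolist(),round(d["score"],2)) for d in place_of(w,"tongs")[:4]])
  print("w",[(np.round(d["position"],4).tolist(),round(d["score"],2)) for d in place_of(w,"weight")[:4]])
v=sil(p,"weight",[.5487,.26,.055])
up=[cyl(.014,.022,.0295),cyl(.0125,.022,.031),cyl(.008,.031,.043),cyl(.012,.043,.053)]
for z in (.012,.014,.016,.018): print(z,v[1].sum(),np.round(fit([(p,v[1].astype(np.float32))],up,.5487,.26,0,z,False),4))
```

```text
[0.54869617 0.25984586 0.17159723] [-2.01961348e+00 -2.40632451e+00  2.93483821e-04] [-0.33592992  0.41336665 -1.43083678] 0.03136063558456962 5.448019925679546
tip [([0.4439, 0.0202, 0.0086], 0.7), ([0.476, 0.1131, 0.0041], 0.67), ([0.4779, -0.0753, 0.0004], 0.62)]
tongs [([0.4797, -0.0744, -0.0012], 0.9), ([0.5516, 0.2573, 0.129], 0.56)]
w [([0.5507, 0.2189, 0.0137], 0.9), ([0.5482, 0.2556, 0.0199], 0.83), ([0.5454, 0.3067, 0.0098], 0.58), ([0.8166, -0.0026, -0.0006], 0.47)]
tip [([0.5476, 0.2608, 0.1289], 0.54), ([0.4757, -0.0728, 0.0057], 0.54), ([0.4778, 0.1135, 0.0006], 0.51)]
tongs [([0.476, 0.1102, 0.001], 0.66), ([0.4754, -0.0716, -0.0046], 0.59), ([0.5506, 0.2591, 0.1267], 0.57)]
w [([0.5495, 0.26, 0.0113], 0.62), ([0.5562, 0.2142, 0.014], 0.46)]
0.012 754 [0.5473 0.2593 0.0309 0.0993]
0.014 754 [0.5463 0.2599 0.1009 0.1108]
0.016 754 [0.5445 0.2614 0.1078 0.118 ]
0.018 754 [0.5432 0.2622 0.044  0.1288]
```

>>> drive_tool:
  targets: [0,0,-0.01,-0.01,-0.02,0,0.325,0,0,-0.03,-0.035,-0.075,0,0.325,0,0,-0.05,-0.065,-0.14,0,0.325,0,0,-0.07,-0.095,-0.205,0,0.325,0,0,-0.09,-0.125,-0.27,0,0.325,0,0,-0.1,-0.155,-0.335,0,0.325,0,0,-0.1,-0.185,-0.4,0,0.325,0,0,-0.1,-0.205,-0.45,0,0.325,0,0,-0.1,-0.2184,-0.479,0,0.325,0,0,-0.1,-0.2184,-0.479,0,0.325]

```text
clock: 33.18
eef_pos: [0.4383, 0.0179, 0.172]
tool_rot: [2.375, 2.055, 0.0]
ft_force: [0.0, -0.3, -0.7]
opening: 0.0306
finger_force: 5.7
```

Run:
```python
from h import *
get_image("top"); get_image("top"); get_image("top")
p=get_image("side"); s=sense(); e=s["eef_pos"]; print(e,s["tool_rot"],s["ft_force"],s["opening"],s["finger_force"])
for k in("tongs_tip","tongs","tongs_grip"): print(k,[(np.round(d["position"],4).tolist(),round(d["score"],2)) for d in place_of(p,k)[:4]])
v=sil(p,"tongs",e-[0,0,.01])
r=np.argwhere(v[1])[:,::-1]; print(v[0],v[1].sum(),r.min(0),r.max(0))
# lowest points in left/right halves vs model pad bottoms
c,sn=np.cos(-.147),np.sin(-.147)
for dz in (0,.004): print(dz,proj(p,[[e[0]+k*.027*c,e[1]+k*.027*sn,e[2]-.046+dz] for k in(-1,1)]+[[e[0],e[1],e[2]+.047+dz]]))
for x0 in range(r[:,0].min(),r[:,0].max()+1,4):
    a=r[(r[:,0]>=x0)&(r[:,0]<x0+4)]; 
    if len(a): print(x0,a[:,1].min(),a[:,1].max(),end="; ")
```

```text
[0.43964912 0.02075763 0.17180593] [-2.37158410e+00 -2.06026008e+00 -2.27438912e-04] [ 0.74099936  0.43064614 -0.36389146] 0.030391690454634898 5.7171520208066795
tongs_tip [([0.437, 0.0211, 0.1301], 0.73), ([0.475, 0.114, 0.001], 0.57), ([0.4781, -0.076, -0.0008], 0.54)]
tongs [([0.4414, 0.017, 0.1293], 0.9), ([0.4756, 0.1131, -0.001], 0.77), ([0.5558, 0.2164, 0.0134], 0.74), ([0.4788, -0.0751, -0.0001], 0.64)]
tongs_grip [([0.4836, 0.1127, 0.046], 0.86), ([0.4764, -0.0732, 0.0433], 0.83), ([0.4378, 0.0182, 0.1885], 0.75)]
6.801038972363533 1004 [390 188] [426 264]
0 [[423.72644426 264.55314166]
 [388.75715397 248.70690359]
 [413.89671491 189.17004094]]
0.004 [[424.12565989 261.84302355]
 [389.01176428 246.09469312]
 [414.2811129  186.00363812]]
390 235 253; 394 229 254; 398 203 251; 402 192 227; 406 189 221; 410 188 262; 414 189 263; 418 190 264; 422 234 264; 426 242 260;
```

>>> drive_tool:
  targets: [0,0,0,0,-0.0006,-0.03,0.31,0,0,0,0,-0.0006,-0.07,0.31,0,0,0,0,-0.0006,-0.11,0.31,0,0,0,0,-0.0006,-0.14,0.31,0,0,0,0,-0.0006,-0.15,0.31,0,0,0,0,-0.0006,-0.158,0.31,0,0,0,0,-0.0006,-0.166,0.31,0,0,0,0,-0.0006,-0.174,0.31,0,0,0,0,-0.0006,-0.18,0.31,0,0,0,0,-0.0006,-0.18,0.31]

```text
clock: 34.42
eef_pos: [0.4396, 0.0201, 0.0817]
tool_rot: [-2.371, -2.061, 0.0]
ft_force: [-0.1, 0.3, -1.1]
opening: 0.029
finger_force: 6.5
```

```bash
python3 st.py
```

```text
[0.4396 0.0201 0.0817] [-0.1  0.3 -1.1] [-0.09  0.09 -0.01] 0.029 34.42
```

Tips are inside the pocket without contact. I continue down to z ≈ 0.053.

>>> drive_tool:
  targets: [0,0,0,0,0,-0.008,0.31,0,0,0,0,0,-0.016,0.31,0,0,0,0,0,-0.024,0.31,0,0,0,0,0,-0.032,0.31,0,0,0,0,0,-0.04,0.31,0,0,0,0,0,-0.047,0.31,0,0,0,0,0,-0.053,0.31,0,0,0,0,0,-0.057,0.31,0,0,0,0,0,-0.057,0.31,0,0,0,0,0,-0.057,0.31]

```text
clock: 35.3
eef_pos: [0.4396, 0.0201, 0.0533]
tool_rot: [-2.371, -2.061, 0.0]
ft_force: [0.7, -0.4, -0.1]
opening: 0.0289
finger_force: 6.5
```

```bash
python3 st.py
```

```text
[0.4396 0.0201 0.0533] [ 0.7 -0.4 -0.1] [-0.13  0.07  0.03] 0.0289 35.3
```

>>> drive_tool:
  targets: [0,0,0,0,0,-0.001,0.31,0,0,0,0,0,-0.002,0.32,0,0,0,0,0,-0.002,0.335,0,0,0,0,0,-0.002,0.35,0,0,0,0,0,-0.002,0.365,0,0,0,0,0,-0.002,0.38,0,0,0,0,0,-0.002,0.42,0,0,0,0,0,-0.002,0.5,0,0,0,0,0,-0.002,0.6,0,0,0,0,0,-0.002,0.65]

```text
clock: 36.18
eef_pos: [0.4396, 0.0201, 0.0523]
tool_rot: [2.371, 2.061, 0.0]
ft_force: [-0.2, 0.3, -0.6]
opening: 0.0545
finger_force: 0.0
```

>>> drive_tool:
  targets: [0,0,0,0,0,0,0.68,0,0,0,0,0,0.01,0.68,0,0,0,0,0,0.03,0.68,0,0,0,0,0,0.06,0.68,0,0,0,0,0,0.1,0.68,0,0,0,0,0,0.15,0.68,0,0,0,0,0,0.2,0.68,0,0,0,0,0,0.25,0.68,0,0,0,0,0,0.28,0.68,0,0,0,0,0,0.28,0.68]

```text
clock: 37.02
eef_pos: [0.4406, 0.0201, 0.1969]
tool_rot: [2.369, 2.058, 0.006]
ft_force: [1.1, 0.1, 0.5]
opening: 0.0632
finger_force: 0.0
```

```bash
python3 st.py
python3 - <<'E'
from h import *
p=get_image("side"); q=get_image("top")
for w in (p,q):
  for k in("tongs","tongs_grip","pocket","weight"): print(k,[(np.round(d["position"],4).tolist(),round(d["score"],2)) for d in place_of(w,k)[:4]])
v=sil(p,"tongs",[.439,.02,.08]); r=np.argwhere(v[1])[:,::-1]; print(v[0],v[1].sum(),r.min(0),r.max(0),proj(p,[[.4396,.0201,.099]]))
a=cv2.imread("pics/side0.png")[:,:,::-1][255:335,375:435].astype(int); b=p["image"][255:335,375:435].astype(int)
print("mean diff",np.abs(a-b).mean())
m=(np.abs(a-b).sum(2)>120); print(m.sum())
E
```

```text
[0.4406 0.0201 0.1969] [1.1 0.1 0.5] [-0.07  0.02  0.04] 0.0632 37.02
tongs [([0.477, 0.114, -0.0015], 0.9), ([0.4781, -0.0747, -0.0052], 0.52)]
tongs_grip [([0.4372, 0.0171, 0.0656], 0.65), ([0.4765, -0.0701, 0.0441], 0.52)]
pocket [([0.3538, 0.1487, 0.0066], 0.97), ([0.4405, 0.0148, 0.0053], 0.57)]
weight [([0.5456, 0.3063, 0.0129], 0.9), ([0.5519, 0.2184, 0.0134], 0.85), ([0.5473, 0.2588, 0.0178], 0.8)]
tongs [([0.4753, 0.1128, -0.0036], 0.63), ([0.4755, -0.0744, -0.0007], 0.59), ([0.5588, 0.2126, 0.0118], 0.16)]
tongs_grip [([0.4707, 0.1102, 0.0434], 0.57), ([0.4796, -0.0708, 0.0423], 0.54)]
pocket []
weight [([0.541, 0.3007, 0.0117], 0.8), ([0.5486, 0.2611, 0.013], 0.73), ([0.5564, 0.2167, 0.0103], 0.53)]
8.164939270794072 729 [387 272] [418 320] [[403.89176705 273.53596641]]
mean diff 3.3092361111111113
36
```

```bash
python3 -c "
from station import *
print(close_job())"
```

```text
the job is handed in; nothing more can be done
None
```

I handed the job in at about 37 s, but it returned no verdict: by my measurements the 200 g weight is home and upright in the middle well (foot within about 0.1 mm of home, pressed on the floor with an estimated 14–19 N), and the tongs are back in the white holder tips down, but I viewed 12 pictures, two over the limit of 10.

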